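# Balance a window cap against block weights

### The arm

A 6-joint arm with a two-finger parallel gripper is mounted at the origin on a cart in front of the work surface, level with it; the furniture and walls round the work are solid. World frame = base frame: x ahead of the robot, y to its left, z up, the work surface at z = 0. Lengths are in m, angles in rad, forces in N, time in s.
With the tool pointing down it reaches from about 0.35 to 0.95 m from the base axis. Payload 17.4 kg.
Tool frame: the origin (TCP) lies midway between the tips of the shut fingers; the grasp point (between the pads) lies env.hold_point_z behind it (env.hold_point_z is the distance from the TCP to the grasp point, in m); z points along the fingers, y is the line along which they close (so a half turn about z gives the same grasp; the last joint's range is limited). The gripper opens to 93 mm and grips with 3 to 60 N. Pads are 15 mm wide; open, the fingers measure 128 mm over their backs; the gripper's body (75 mm by 188 mm) begins 65 mm behind the grasp point.
Start: joints at [-1.331, 0.116, 1.442, -0, 1.584, -0.038], TCP at [0.185, -0.649, 0.219] pointing down, gripper open.
Joint ranges: [-2.83, 2.83], [-0.83, 2.19], [0.07, 2.5], [-1.14, 4.28], [0.01, 3], [-2.97, 2.97]. Speed limits (rad/s): [1.89, 1.89, 2.22, 3.14, 3.14, 3.14].

### API

Orientations are given as a unit quaternion [w, x, y, z].
In Python, from rig import monitor, grab_frame, camera_model, env gives the robot as it stands.
- The arm moves only by the shell command python3 -m creep 'ROWS' [FORCE]. ROWS is JSON, a list of rows, each an object of numbers: "x", "y", "z": the shift along the tool's x, y, z in cm; "rx", "ry", "rz": the turn, a rotation vector about the tool's x, y, z in degrees; "jaw": the gripper command: -1 is fully open, 1 is shut, values between are in proportion. A call has exactly 5 rows; each row shifts and turns the commanded pose from where the row before left it, along the tool's axes as they then stand; what a row does not reach is not made up. A row lasts 1/12 s, in which the tool goes at most 41.7 mm and 7.16 degrees, less where a joint would pass 70% of its speed; a pose out of reach is approached as far as the arm can. A call with a gripper value outside its range is refused whole. The fingers move at their own pace and stop on an object; FORCE is the grip in N (left out, the last holds). Time passes only in rows, so rows that do not move let the fingers close, or fill a call up. It gives the time, the measured TCP pose, the force, the opening and the grip force at its end, in the units of the state.
- monitor.read_state(): the state, without advancing time (a new reading comes with each control period).
- grab_frame(name): name is "scene" or "top"; returns the picture (384x512x3 uint8, red, green, blue); there is no depth.
- camera_model(name): a dict with "fx", "fy", "cx", "cy" (pixels), "eye" and "rotation" of the camera in the world. Camera axes: x right, y up, looking along -z (the intrinsics and any distortion apply to the point x, -y, -z); pixel columns grow to the right and rows downward; lengths in m; the calibration is good to about 2 mm. A picture is of the moment at which its call begins. camera_model takes no time and is no camera call.
- env.hand_in(): hands the job in; it is judged then, once.
The state is a dict: "clock": time; "joint_pos": joint angles; "dq": joint speeds; "effort": joint torques, N m; "ee_pos": TCP position; "tcp_rot": TCP orientation; "force": force on the tool from outside, world axes, zero at the start; "torque": the same for the moment, N m; "opening": finger opening in m; "grasp_force": force on a finger pad.
Only numpy, scipy, OpenCV 4.12 (cv2) and the standard library are available. Lean on these libraries where they do the work, as an engineer would, in place of code of your own. Each camera call takes 0.05 s, during which the arm holds its last target. There are 200 camera calls.

### The job

Weigh the round window cap on the bench balance: first slide the cap from its ledge fully onto the pan behind it, then slide just those of the three block weights from their ledge onto the other pan that bring the needle to rest between the two long marks either side of the middle of its scale. Push the cap and the weights along, never lift them; weights that are not needed stay on their ledge, and the tape roll and the black cap beside the balance are left where they are.

Things in the scene. Friction and masses are not known exactly. Their poses are not given: they have to be found in the camera images.
- balance: bench balance, fixed. Origin on the worktop, under the middle of the line where ledges end and pans begin; +x points from ledges to pans (push direction, away from the robot), +y to the cap's side (left), z up. Load on one pan pushes it down and the other up by the same amount; pans stay horizontal, and where on a pan a load stands makes no difference. Cap first: a loaded weight pan lifts the cap's pan above its ledge
- cap_edge (a point): middle of the pan-side edge of the cap's flat ledge, on its top, 81 mm above the worktop; balance frame (0, 80, 81) mm. The ledge is 94 mm wide (y) and reaches 90 mm back to -x. Axes as the balance
- weight_edge (a point): middle of the pan-side edge of the weights' flat ledge, on its top, 96 mm above the worktop; balance frame (0, -80, 96) mm. The ledge is 126 mm wide (y) and reaches 90 mm back to -x. Axes as the balance
- cap_pan_floor (a point): centre of the floor of the cap's steel pan, 94 mm wide (y) and 95 mm deep (x): balance x 3 to 98 mm, 3 mm beyond the ledge; lips 5 mm high on the far edge and the sides, open to the ledge. 80 mm above the worktop when level (flush with the cap's ledge, 1 mm lower); moves 15 mm up or down to its stops
- weight_pan_floor (a point): centre of the floor of the weights' steel pan, 126 mm wide (y) and 95 mm deep (x): balance x 3 to 98 mm, with the same lips. 80 mm above the worktop when level, which is 16 mm below the weights' ledge (a weight pushed over the edge tips down onto it); moves 15 mm up or down, and at the upper stop is 1 mm below the ledge
- needle_tip (a point): tip of the thin black needle that rises in the middle behind the pans, balance x 108 mm, 119 mm above its pivot and 164 mm above the worktop when level, in front of a white scale plate 86 mm wide with its top at 170 mm. The plate has three long marks, a middle one and one either side of it (a lean of 0.0375 rad, 4.5 mm at the tip), and short marks beyond
- beam (a joint): turn of beam and needle, rad: 0 level, as it is while empty; positive with the cap's pan low, the weight pan high, the needle leaning to the cap's side (+y); stops at +-0.1875. A spring holds it: between the stops it settles, in about 1 s, at 0.00134 rad per gram by which the cap's side is heavier (a long mark is 28 g; a stop is 140 g or more). 0.0125 rad is 1 mm of pan height
- cap_center (a point): middle (half-way up) of the round black window cap with a white insert, 61 mm diameter, 13 mm high, lying flat, at the start on the cap's ledge. It weighs between 199 and 300 g, a different amount each time. z axis up
- large_center (a point): middle (half-way up) of the largest block weight: plain aluminium bar 72 x 28 x 30 mm (its x, y, z), 160 g, at the start on the weights' ledge with its long side along the push direction. The three weights stand side by side there, 42 mm apart, in any order
- medium_center (a point): middle (half-way up) of the middle block weight: plain aluminium bar 66 x 28 x 16 mm (x, y, z), 80 g, on the weights' ledge like the large one
- small_center (a point): middle (half-way up) of the smallest block weight: plain aluminium bar 60 x 28 x 9 mm (x, y, z), 40 g, on the weights' ledge like the large one
- tape_roll: roll of pale tape, 59 mm diameter, 18 mm high, lying on the worktop beside the balance; origin under its middle. Leave it alone
- black_cap: plain black cap, 48 mm diameter, 15 mm high, on the worktop beside the balance; origin under its middle. Leave it alone

How it is judged:
On the way, in this order (a step that is already met when the one before it is completed fails the run):
1. the window cap lies fully on its pan (x of cap_center in the frame of balance between 0.031 and 0.075 m and y of cap_center in the frame of balance between 0.055 and 0.105 m and height (world z) of cap_center above 0.06 m and angle between cap_center's own z axis and vertical below 0.08 rad), for 0.3 s.
2. with the cap on its pan, weights have brought the needle to rest between the long marks (all of step 1 and value of joint beam between -0.0375 and 0.0375 rad and velocity of joint beam between -0.03 and 0.03 rad/s and angle between each of large_center, medium_center, small_center's own z axis and vertical below 0.06 rad and height (world z) of each of large_center, medium_center, small_center above 0.07 m and x of large_center in the frame of balance between -0.075 and 0.075 m and y of large_center in the frame of balance between -0.143 and -0.017 m and x of medium_center in the frame of balance between -0.075 and 0.075 m and y of medium_center in the frame of balance between -0.143 and -0.017 m and x of small_center in the frame of balance between -0.075 and 0.075 m and y of small_center in the frame of balance between -0.143 and -0.017 m), for 0.3 s.
At the end, for the whole second after the job is handed in: The window cap lies flat, its centre 31 mm or more behind the ledge's edge, on its pan; the needle rests between the two long marks (beam within 0.0375 rad of level); each weight stands flat (within 0.06 rad) on the weight pan or on its ledge; all at rest (all of step 2); the robot touches nothing.
It fails at once if a weight is pushed over the edge of its ledge before the cap is on its pan (x of cap_center in the frame of balance below 0.025 m and x of any of large_center, medium_center, small_center in the frame of balance above 0.01 m).
It fails at once if the cap or a weight is lifted (15 mm or more above where it stands on its ledge; the cap 22 mm) (height (world z) of cap_center above 0.1095 m or height (world z) of large_center above 0.126 m or height (world z) of medium_center above 0.119 m or height (world z) of small_center above 0.1155 m).
It fails at once if the cap or a weight falls off the balance (height (world z) of any of cap_center, large_center, medium_center, small_center below 0.05 m).
It fails at once if the tape roll or the black cap is moved more than 15 mm (distance of any of tape_roll, black_cap from where it was at the start of the episode above 0.015 m).
It also fails if it takes over 64 s, if anything falls off the work surface, if the arm or the gripper's body presses on something with over 40 N, if the wrist force passes 120 N, or if a joint passes its speed limit or range.

## Working session

There is one attempt and no reset: what is moved stays moved. The work goes in short steps, Python scripts to look and compute and a shell command to move; the robot and the scene stay as the last step left them, time stands still between calls to the robot, and variables do not carry over. Pictures are saved under pics/ and viewed, at most 10 in all, crops included, and the job is handed in when it is done.

```bash
mkdir -p pics; ls; python3 - <<'E'
from rig import monitor, grab_frame, camera_model, env
import cv2, numpy as np
for n in("scene","top"):
    cv2.imwrite(f"pics/{n}0.png",cv2.resize(grab_frame(n)[:,:,::-1],(800,600),interpolation=cv2.INTER_CUBIC)); print(camera_model(n))
s=monitor.read_state();print(s, env.hold_point_z)
E
```

```text
pics
{'fx': 372.7943713193693, 'fy': 372.7943713193693, 'cx': 255.45625961844848, 'cy': 193.18107265384754, 'eye': array([0.18948726, 0.72471318, 0.69730488]), 'rotation': array([-0.27493022, -0.1167315 ,  0.37447772,  0.87781181])}
{'fx': 357.2859947582015, 'fy': 357.2859947582015, 'cx': 259.4602925591956, 'cy': 190.05272555422243, 'eye': array([0.41285357, 0.1864094 , 0.9815762 ]), 'rotation': array([-0.69596139, -0.0689867 ,  0.04046048,  0.71361161])}
{'clock': 0.1, 'joint_pos': array([-1.33079885e+00,  1.16480592e-01,  1.44220033e+00, -1.50106276e-05,
        1.58401387e+00, -3.77619638e-02]), 'dq': array([-0.00081926, -0.00168956, -0.00187611, -0.00174574,  0.0005293 ,
        0.00058556]), 'effort': array([ 7.47252725e-04, -7.22894382e+01, -6.23868299e+01,  7.80070410e-02,
        2.27467512e-02, -6.44037323e-05]), 'ee_pos': array([ 0.18505369, -0.64894493,  0.21794914]), 'tcp_rot': array([-5.47492754e-04,  9.90371565e-01,  1.38433593e-01, -6.30939426e-05]), 'force': array([ 0.13537959,  0.11901179, -0.57622997]), 'torque': array([-0.00038739, -0.0181514 ,  0.00631383]), 'grasp_force': 0.0, 'opening': 0.09328105842562862} 0.0188
```

View pics/scene0.png

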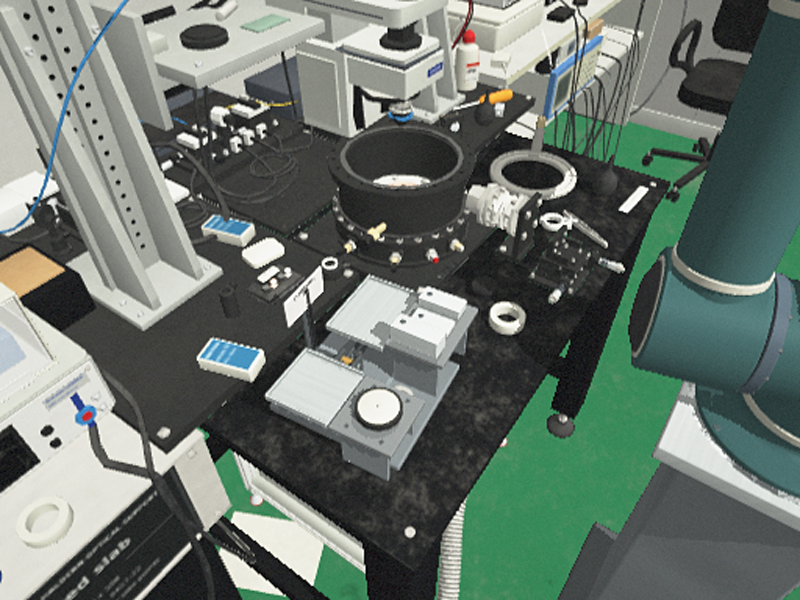

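View pics/top0.png

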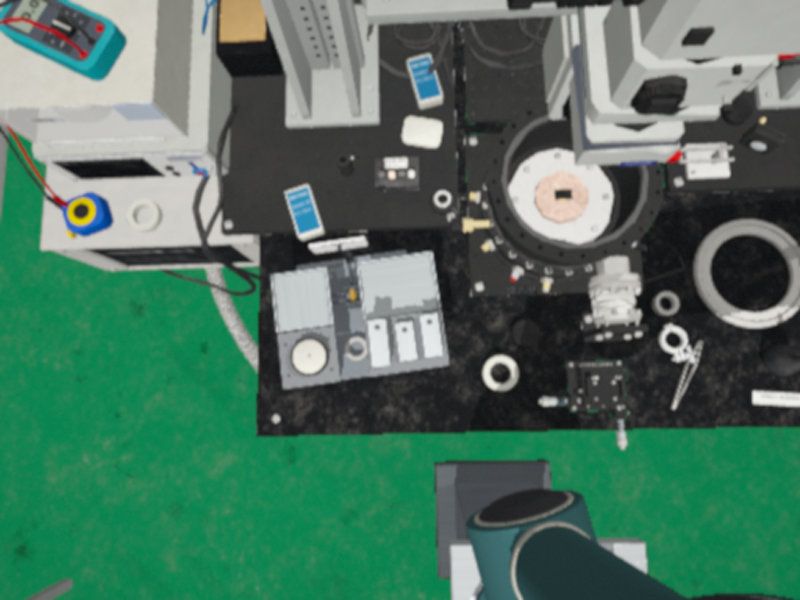

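The top view shows the balance around (360,315), with the cap at (309,356) and the weights at (378,343), (405,340), (430,336). The tape roll is at (500,373). I'll crop in closer.

```bash
cat > h.py <<'E'
from rig import monitor, grab_frame, camera_model, env
import cv2, numpy as np
from scipy.spatial.transform import Rotation as R
def cam(n):
    c=camera_model(n); q=np.array(c['rotation']); return c,R.from_quat(q[[1,2,3,0]]).as_matrix()
def proj(n,P):
    c,M=cam(n); p=(np.atleast_2d(P)-c['eye'])@M
    return np.c_[c['cx']+c['fx']*p[:,0]/-p[:,2], c['cy']-c['fy']*p[:,1]/-p[:,2]]
def back(n,uv,z):
    c,M=cam(n); uv=np.atleast_2d(uv).astype(float)
    d=np.c_[(uv[:,0]-c['cx'])/c['fx'],-(uv[:,1]-c['cy'])/c['fy'],-np.ones(len(uv))]@M.T
    return c['eye']+d*((z-c['eye'][2])/d[:,2])[:,None]
E
python3 - <<'E'
from h import *
im=grab_frame("top")[:,:,::-1]
cv2.imwrite("pics/top1.png",cv2.resize(im[150:255,165:295],None,fx=5.7,fy=5.7,interpolation=cv2.INTER_CUBIC))
E
```

```text
(no output)
```

View pics/top1.png

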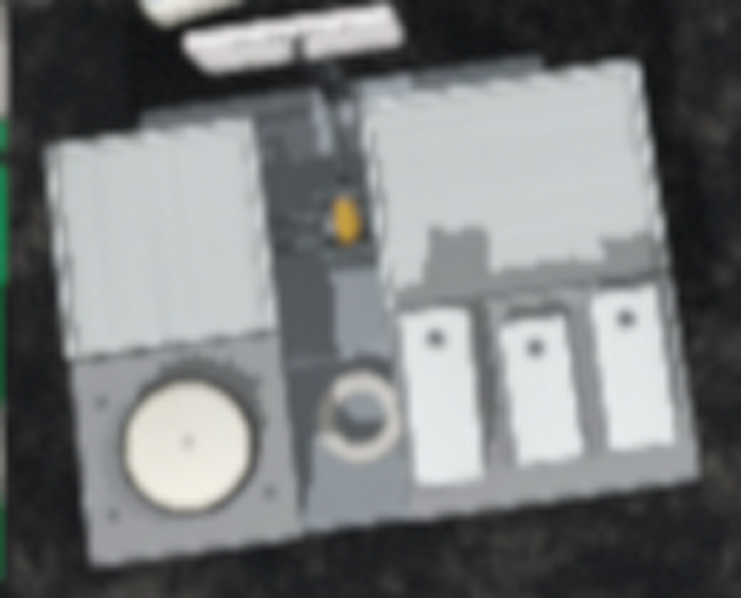

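```bash
cat >> h.py <<'E'
from scipy.optimize import least_squares
def cr(u,v): return [165+(u+.5)/5.7-.5,150+(v+.5)/5.7-.5]
pts=[(92,567,-.09,.127,.081),(303,540,-.09,.033,.081),(70,358,0,.127,.081),(273,332,0,.033,.081),(698,480,-.09,-.143,.096),(672,275,0,-.143,.096)]
uv=np.array([cr(*p[:2]) for p in pts]);L=np.array([p[2:] for p in pts])
def W(q,L):
    L=np.atleast_2d(L);c,s=np.cos(q[2]),np.sin(q[2]);return np.c_[q[0]+c*L[:,0]-s*L[:,1],q[1]+s*L[:,0]+c*L[:,1],L[:,2]]
def inv(q,P):
    P=np.atleast_2d(P);c,s=np.cos(q[2]),np.sin(q[2]);d=P[:,:2]-q[:2];return np.c_[c*d[:,0]+s*d[:,1],-s*d[:,0]+c*d[:,1],P[:,2]]
S=least_squares(lambda q:(proj("top",W(q,L))-uv).ravel(),[.45,.3,0])
Q=S.x
E
python3 - <<'E'
from h import *
print(Q,S.fun.round(2)); np.save("q.npy",Q)
for n,u,v,z in[("cap",188,444,.094),("L0",436,312,.126),("L1",449,485,.126),("S0",534,318,.105),("S1",550,463,.105),("M0",625,290,.112),("M1",644,447,.112)]:
    P=back("top",cr(u,v),z);print(n,P.round(4),inv(Q,P).round(4))
for n,u,v in[("tape",500,373)]: print(n,inv(Q,back("top",[u*.64,v*.64],.018)))
E
```

```text
[0.51439183 0.30707094 0.11200784] [-0.28 -0.44 -0.35 -0.75  0.11  0.82  0.86  0.33  0.18  0.05 -0.51  0.03]
cap [[0.4619 0.3773 0.094 ]] [[-0.0443  0.0757  0.094 ]]
L0 [[0.5134 0.2648 0.126 ]] [[-0.0057 -0.0419  0.126 ]]
L1 [[0.4404 0.2603 0.126 ]] [[-0.0787 -0.0382  0.126 ]]
S0 [[0.5121 0.2242 0.105 ]] [[-0.0116 -0.0821  0.105 ]]
S1 [[0.4495 0.2186 0.105 ]] [[-0.0744 -0.0806  0.105 ]]
M0 [[0.5224 0.1845 0.112 ]] [[-0.0058 -0.1227  0.112 ]]
M1 [[0.455  0.1783 0.112 ]] [[-0.0734 -0.1213  0.112 ]]
tape [[-0.1122685  -0.23023864  0.018     ]]
```

The top crop shows the large weight on the left at y -40, the small in the middle at -81 and the medium on the right at -122. The cap is at balance (-44, 76). I'll work out the move to the point behind the cap.

```bash
cat > st.py <<'E'
from h import *
Q=np.load("q.npy"); s=monitor.read_state(); q=s['tcp_rot']; r=R.from_quat(np.array(q)[[1,2,3,0]]).as_matrix()
print("t",round(s['clock'],2),"bal mm",(inv(Q,s['ee_pos'])*1e3).round(1),"yaw err deg",np.degrees(np.arctan2(r[1,0],r[0,0])-Q[2]).round(2),"tilt",r[:,2].round(3),"F",s['force'].round(1),"open",round(s['opening']*1e3,1),"j",s['joint_pos'].round(2))
E
python3 st.py
python3 -m creep '[{"rz":4.75,"y":-3,"x":2,"jaw":-0.2},{"rz":4.75,"y":-3,"x":2},{"y":-3.5,"x":2},{"y":-3.5,"x":2},{"y":-3.5,"x":2}]'; python3 st.py
```

```text
t 0.15 bal mm [[-434.1 -913.2  218.1]] yaw err deg 9.5 tilt [-0.     0.001 -1.   ] F [0.6 0.3 0.5] open 93.4 j [-1.33  0.12  1.44  0.    1.58 -0.04]
t 0.15 bal mm [[-434.1 -913.2  218.1]] yaw err deg 9.5 tilt [-0.     0.001 -1.   ] F [0.6 0.3 0.5] open 93.4 j [-1.33  0.12  1.44  0.    1.58 -0.04]$[0]: bad value
```

```bash
python3 -m creep '[{"x":2,"y":-3,"z":0,"rx":0,"ry":0,"rz":4.75,"jaw":-0.2},{"x":2,"y":-3,"z":0,"rx":0,"ry":0,"rz":4.75,"jaw":-0.2},{"x":2,"y":-3.5,"z":0,"rx":0,"ry":0,"rz":0,"jaw":-0.2},{"x":2,"y":-3.5,"z":0,"rx":0,"ry":0,"rz":0,"jaw":-0.2},{"x":2,"y":-3.5,"z":0,"rx":0,"ry":0,"rz":0,"jaw":-0.2}]'; python3 st.py
```

```text
clock: 0.57
ee_pos: [0.258, -0.4687, 0.2182]
tcp_rot: [-0.0, 0.998, 0.056, -0.0]
force: [0.7, -0.6, 1.3]
opening: 0.0641
grasp_force: 0.0
t 0.57 bal mm [[-341.5 -742.2  218.2]] yaw err deg -0.04 tilt [-0.  0. -1.] F [ 0.7 -0.6  1.3] open 64.1 j [-1.12 -0.19  1.74  0.    1.59  0.34]
```

```bash
python3 -m creep '[{"x":3,"y":-2.8,"z":0,"rx":0,"ry":0,"rz":0,"jaw":-0.2},{"x":3,"y":-2.8,"z":0,"rx":0,"ry":0,"rz":0,"jaw":-0.2},{"x":3,"y":-2.8,"z":0,"rx":0,"ry":0,"rz":0,"jaw":-0.2},{"x":3,"y":-2.8,"z":0,"rx":0,"ry":0,"rz":0,"jaw":-0.2},{"x":3,"y":-2.8,"z":0,"rx":0,"ry":0,"rz":0,"jaw":-0.2}]' >/dev/null
python3 -m creep '[{"x":1,"y":-4,"z":0,"rx":0,"ry":0,"rz":0,"jaw":-0.2},{"x":1,"y":-4,"z":0,"rx":0,"ry":0,"rz":0,"jaw":-0.2},{"x":1,"y":-4,"z":0,"rx":0,"ry":0,"rz":0,"jaw":-0.2},{"x":0,"y":-4,"z":0,"rx":0,"ry":0,"rz":0,"jaw":-0.2},{"x":0,"y":-4,"z":0,"rx":0,"ry":0,"rz":0,"jaw":-0.2}]' >/dev/null
python3 -m creep '[{"x":0,"y":-4,"z":0,"rx":0,"ry":0,"rz":0,"jaw":-0.2},{"x":0,"y":-4,"z":0,"rx":0,"ry":0,"rz":0,"jaw":-0.2},{"x":0,"y":-4,"z":0,"rx":0,"ry":0,"rz":0,"jaw":-0.2},{"x":0,"y":-4,"z":0,"rx":0,"ry":0,"rz":0,"jaw":-0.2},{"x":0,"y":-4,"z":0,"rx":0,"ry":0,"rz":0,"jaw":-0.2}]' >/dev/null; python3 st.py
```

```text
t 1.82 bal mm [[-162.6 -202.2  218.8]] yaw err deg -0.02 tilt [ 0.001  0.    -1.   ] F [ 1.4 -0.6 -0. ] open 55.9 j [ 0.16 -0.55  2.   -0.    1.69  1.62]
```

```bash
python3 -m creep '[{"x":0,"y":-4,"z":0,"rx":0,"ry":0,"rz":0,"jaw":-0.2},{"x":0,"y":-4,"z":0,"rx":0,"ry":0,"rz":0,"jaw":-0.2},{"x":0,"y":-4,"z":0,"rx":0,"ry":0,"rz":0,"jaw":-0.2},{"x":0,"y":-4,"z":0,"rx":0,"ry":0,"rz":0,"jaw":-0.2},{"x":0,"y":-4,"z":0,"rx":0,"ry":0,"rz":0,"jaw":-0.2}]' >/dev/null
python3 -m creep '[{"x":1,"y":-4,"z":0,"rx":0,"ry":0,"rz":0,"jaw":-0.2},{"x":1,"y":-3,"z":0,"rx":0,"ry":0,"rz":0,"jaw":-0.2},{"x":1,"y":0,"z":3,"rx":0,"ry":0,"rz":0,"jaw":-0.2},{"x":1,"y":0,"z":3,"rx":0,"ry":0,"rz":0,"jaw":-0.2},{"x":0,"y":0,"z":0,"rx":0,"ry":0,"rz":0,"jaw":-0.2}]' >/dev/null
python3 st.py
```

```text
t 2.65 bal mm [[-122.9   65.3  152.6]] yaw err deg 0.03 tilt [-0.006 -0.005 -1.   ] F [ 0.4 -0.5 -1.9] open 56.0 j [ 0.7  -0.18  1.84 -0.    1.49  2.16]
```

```bash
python3 -m creep '[{"x":0,"y":-1.4,"z":0,"rx":0,"ry":0,"rz":0,"jaw":-0.2},{"x":0,"y":0,"z":2,"rx":0,"ry":0,"rz":0,"jaw":-0.2},{"x":0,"y":0,"z":2,"rx":0,"ry":0,"rz":0,"jaw":-0.2},{"x":0,"y":0,"z":2,"rx":0,"ry":0,"rz":0,"jaw":-0.2},{"x":0,"y":0,"z":0,"rx":0,"ry":0,"rz":0,"jaw":-0.2}]' >/dev/null
python3 st.py; python3 - <<'E'
from h import *
im=grab_frame("scene")[:,:,::-1]
cv2.imwrite("pics/s2.png",cv2.resize(im[130:310,130:330],None,fx=3.3,fy=3.3,interpolation=cv2.INTER_CUBIC))
E
python3 st.py
```

```text
t 3.07 bal mm [[-123.    79.9   97.2]] yaw err deg -0.02 tilt [-0.002 -0.002 -1.   ] F [-0.5 -0.4 -0.6] open 56.1 j [ 0.72 -0.13  1.89  0.    1.39  2.18]
t 3.12 bal mm [[-122.4   80.2   99.2]] yaw err deg -0.02 tilt [-0.001 -0.001 -1.   ] F [-0.4 -0.9  0.9] open 55.8 j [ 0.72 -0.13  1.88  0.    1.39  2.18]
```

View pics/s2.png

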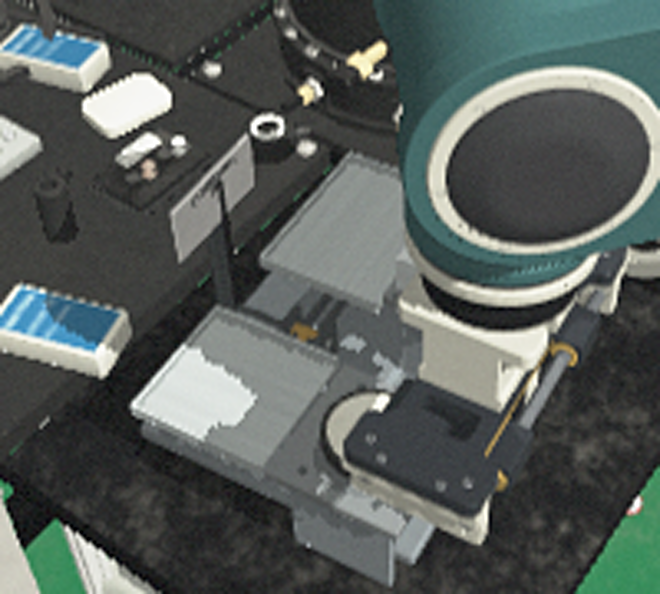

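The gripper is lined up behind the cap, which shows at (355,420) in the crop. I'll lower it and push.

```bash
python3 -m creep '[{"x":0,"y":0,"z":1.4,"rx":0,"ry":0,"rz":0,"jaw":-0.2},{"x":2,"y":0,"z":0,"rx":0,"ry":0,"rz":0,"jaw":-0.2},{"x":2,"y":0,"z":0,"rx":0,"ry":0,"rz":0,"jaw":-0.2},{"x":1,"y":0,"z":0,"rx":0,"ry":0,"rz":0,"jaw":-0.2},{"x":1,"y":0,"z":0,"rx":0,"ry":0,"rz":0,"jaw":-0.2}]' >/dev/null
python3 st.py
python3 -m creep '[{"x":1,"y":0,"z":0,"rx":0,"ry":0,"rz":0,"jaw":-0.2},{"x":1,"y":0,"z":0,"rx":0,"ry":0,"rz":0,"jaw":-0.2},{"x":1,"y":0,"z":0,"rx":0,"ry":0,"rz":0,"jaw":-0.2},{"x":1,"y":0,"z":0,"rx":0,"ry":0,"rz":0,"jaw":-0.2},{"x":1,"y":0,"z":0,"rx":0,"ry":0,"rz":0,"jaw":-0.2}]' >/dev/null
python3 st.py;  python3 - <<'E'
from h import *
im=grab_frame("scene")[:,:,::-1]
cv2.imwrite("pics/s3.png",cv2.resize(im[130:310,130:330],None,fx=3.3,fy=3.3,interpolation=cv2.INTER_CUBIC))
E
```

```text
t 3.53 bal mm [[-60.9  80.3  85.6]] yaw err deg -0.03 tilt [ 0.001  0.001 -1.   ] F [-0.3 -0.6 -0.1] open 55.9 j [ 0.66 -0.01  1.79  0.    1.36  2.12]
t 3.95 bal mm [[-11.   80.1  84.9]] yaw err deg 0.01 tilt [ 0.  0. -1.] F [-1.7 -0.7  1.9] open 55.9 j [0.62 0.08 1.7  0.   1.36 2.08]
```

View pics/s3.png

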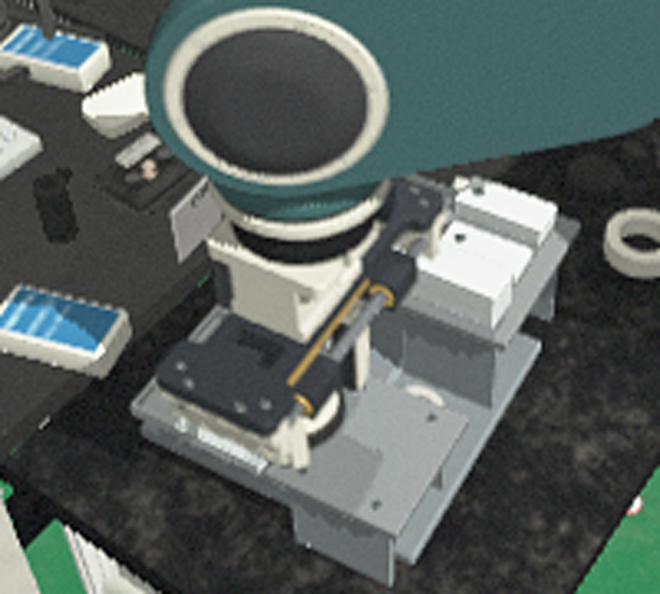

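The cap moves ahead of the fingers and is visible at (325,415). I'll continue the push.

```bash
python3 -m creep '[{"x":0.8,"y":0,"z":0,"rx":0,"ry":0,"rz":0,"jaw":-0.2},{"x":0.8,"y":0,"z":0,"rx":0,"ry":0,"rz":0,"jaw":-0.2},{"x":0.6,"y":0,"z":0,"rx":0,"ry":0,"rz":0,"jaw":-0.2},{"x":0.2,"y":0,"z":0,"rx":0,"ry":0,"rz":0,"jaw":-0.2},{"x":0,"y":0,"z":0,"rx":0,"ry":0,"rz":0,"jaw":-0.2}]' >/dev/null
python3 st.py;  python3 - <<'E'
from h import *
im=grab_frame("scene")[:,:,::-1]
cv2.imwrite("pics/s4.png",cv2.resize(im[200:300,150:290],None,fx=5.5,fy=5.5,interpolation=cv2.INTER_CUBIC))
E
```

```text
t 4.42 bal mm [[12.6 79.9 84.5]] yaw err deg -0.02 tilt [-0. -0. -1.] F [-1.2  0.2  0. ] open 56.0 j [ 0.6   0.12  1.65 -0.    1.36  2.06]
```

View pics/s4.png

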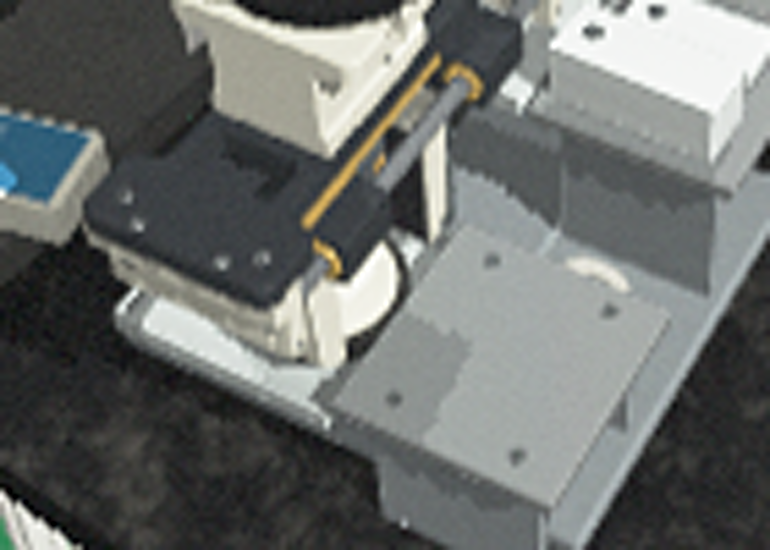

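The cap has dropped onto the sunken pan, with its back edge at about (405,280), right at the ledge edge. I'll lower the fingers inside the pan and check the force.

```bash
python3 -m creep '[{"x":0,"y":0,"z":0.2,"rx":0,"ry":0,"rz":0,"jaw":-0.2},{"x":0,"y":0,"z":0.2,"rx":0,"ry":0,"rz":0,"jaw":-0.2},{"x":0,"y":0,"z":0.2,"rx":0,"ry":0,"rz":0,"jaw":-0.2},{"x":0,"y":0,"z":0,"rx":0,"ry":0,"rz":0,"jaw":-0.2},{"x":0,"y":0,"z":0,"rx":0,"ry":0,"rz":0,"jaw":-0.2}]' >/dev/null
python3 st.py
python3 -m creep '[{"x":0,"y":0,"z":0.2,"rx":0,"ry":0,"rz":0,"jaw":-0.2},{"x":0,"y":0,"z":0.2,"rx":0,"ry":0,"rz":0,"jaw":-0.2},{"x":0,"y":0,"z":0.1,"rx":0,"ry":0,"rz":0,"jaw":-0.2},{"x":0,"y":0,"z":0,"rx":0,"ry":0,"rz":0,"jaw":-0.2},{"x":0,"y":0,"z":0,"rx":0,"ry":0,"rz":0,"jaw":-0.2}]' >/dev/null
python3 st.py
```

```text
t 4.88 bal mm [[12.  80.  78.5]] yaw err deg 0.0 tilt [-0. -0. -1.] F [ 0.1 -0.4 -0.6] open 55.8 j [0.6  0.13 1.66 0.   1.35 2.06]
t 5.3 bal mm [[12.1 80.  73.5]] yaw err deg -0.0 tilt [-0. -0. -1.] F [-0.   0.7 -0.2] open 55.9 j [ 0.6   0.13  1.67 -0.    1.35  2.06]
```

No contact on the way down. I'll push 1.4 cm further, then raise and retreat.

```bash
python3 -m creep '[{"x":0.5,"y":0,"z":0,"rx":0,"ry":0,"rz":0,"jaw":-0.2},{"x":0.5,"y":0,"z":0,"rx":0,"ry":0,"rz":0,"jaw":-0.2},{"x":0.4,"y":0,"z":0,"rx":0,"ry":0,"rz":0,"jaw":-0.2},{"x":0,"y":0,"z":0,"rx":0,"ry":0,"rz":0,"jaw":-0.2},{"x":-0.5,"y":0,"z":0,"rx":0,"ry":0,"rz":0,"jaw":-0.2}]'
python3 st.py
python3 -m creep '[{"x":0,"y":0,"z":-1,"rx":0,"ry":0,"rz":0,"jaw":-0.2},{"x":0,"y":0,"z":-2,"rx":0,"ry":0,"rz":0,"jaw":0.5},{"x":-3,"y":0,"z":-3,"rx":0,"ry":0,"rz":0,"jaw":1},{"x":-4,"y":0,"z":-1,"rx":0,"ry":0,"rz":0,"jaw":1},{"x":-4,"y":2,"z":0,"rx":0,"ry":0,"rz":0,"jaw":1}]' >/dev/null
python3 st.py;  python3 - <<'E'
from h import *
im=grab_frame("scene")[:,:,::-1]
cv2.imwrite("pics/s5.png",cv2.resize(im[150:300,140:320],None,fx=4,fy=4,interpolation=cv2.INTER_CUBIC))
E
```

```text
clock: 5.72
ee_pos: [0.5271, 0.3889, 0.0735]
tcp_rot: [0.0, 0.998, 0.056, 0.0]
force: [-0.4, -0.1, -0.7]
opening: 0.0561
grasp_force: 0.0
t 5.72 bal mm [[21.8 79.9 73.5]] yaw err deg -0.03 tilt [ 0. -0. -1.] F [-0.4 -0.1 -0.7] open 56.1 j [ 0.6   0.15  1.65 -0.    1.35  2.06]
t 6.13 bal mm [[-86.1  63.1 146.7]] yaw err deg 0.04 tilt [ 0.003  0.003 -1.   ] F [-0.  -0.5  0.2] open 33.9 j [ 0.66 -0.12  1.8   0.    1.46  2.12]
```

View pics/s5.png

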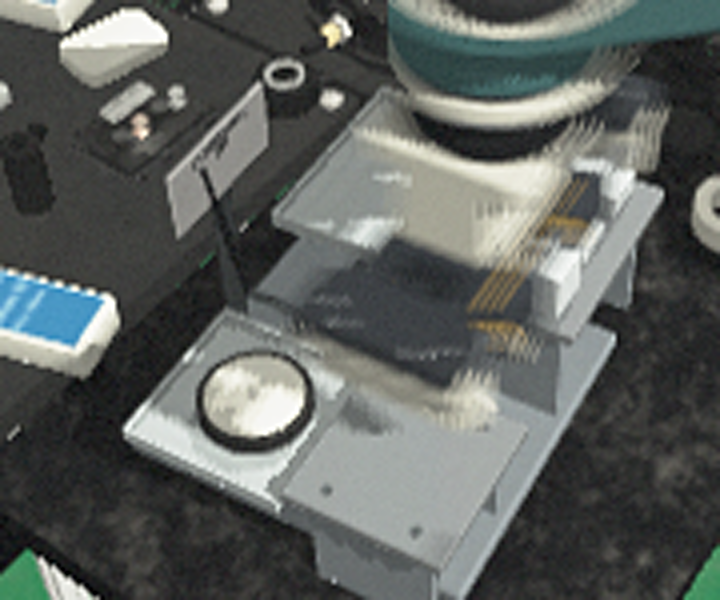

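The cap lies flat on its pan at (255,400), and the needle leans to the cap's side. Next is the large weight.

```bash
python3 - <<'E'
from h import *
print(inv(np.load("q.npy"),back("scene",[203.75,250],.078)))
E
python3 -m creep '[{"x":-2.5,"y":3.5,"z":0,"rx":0,"ry":0,"rz":0,"jaw":1},{"x":0,"y":3.5,"z":0,"rx":0,"ry":0,"rz":0,"jaw":1},{"x":0,"y":3,"z":0,"rx":0,"ry":0,"rz":0,"jaw":1},{"x":0,"y":0,"z":2,"rx":0,"ry":0,"rz":0,"jaw":1},{"x":0,"y":0,"z":0,"rx":0,"ry":0,"rz":0,"jaw":1}]' >/dev/null
python3 st.py
```

```text
[[0.04323348 0.08333694 0.078     ]]
t 6.6 bal mm [[-110.7  -38.9  121.6]] yaw err deg -0.11 tilt [-0.001 -0.001 -1.   ] F [-0.6  0.3 -0.9] open 1.0 j [ 0.51 -0.27  1.97 -0.    1.45  1.97]
```

```bash
python3 -m creep '[{"x":0,"y":0,"z":1.8,"rx":0,"ry":0,"rz":0,"jaw":1},{"x":1.5,"y":0,"z":0,"rx":0,"ry":0,"rz":0,"jaw":1},{"x":1,"y":0,"z":0,"rx":0,"ry":0,"rz":0,"jaw":1},{"x":1,"y":0,"z":0,"rx":0,"ry":0,"rz":0,"jaw":1},{"x":1,"y":0,"z":0,"rx":0,"ry":0,"rz":0,"jaw":1}]' >/dev/null
python3 st.py
python3 -m creep '[{"x":1.2,"y":0,"z":0,"rx":0,"ry":0,"rz":0,"jaw":1},{"x":1.2,"y":0,"z":0,"rx":0,"ry":0,"rz":0,"jaw":1},{"x":1.2,"y":0,"z":0,"rx":0,"ry":0,"rz":0,"jaw":1},{"x":1.2,"y":0,"z":0,"rx":0,"ry":0,"rz":0,"jaw":1},{"x":0.9,"y":0,"z":0,"rx":0,"ry":0,"rz":0,"jaw":1}]' >/dev/null
python3 st.py
```

```text
t 7.02 bal mm [[-63.8 -37.  105.9]] yaw err deg 0.02 tilt [ 0.  0. -1.] F [-1.5 -0.1  0.6] open 0.3 j [ 0.48 -0.16  1.9   0.    1.4   1.93]
t 7.43 bal mm [[ -6.4 -37.4 105.4]] yaw err deg -0.0 tilt [ 0.  0. -1.] F [0.1 0.3 0.5] open 0.7 j [ 0.44 -0.04  1.79  0.    1.39  1.9 ]
```

```bash
python3 -m creep '[{"x":0.4,"y":0,"z":0,"rx":0,"ry":0,"rz":0,"jaw":1},{"x":0.4,"y":0,"z":0,"rx":0,"ry":0,"rz":0,"jaw":1},{"x":0,"y":0,"z":0,"rx":0,"ry":0,"rz":0,"jaw":1},{"x":-2,"y":0,"z":0,"rx":0,"ry":0,"rz":0,"jaw":1},{"x":-3,"y":0,"z":-2,"rx":0,"ry":0,"rz":0,"jaw":1}]' >/dev/null
python3 -m creep '[{"x":-3,"y":0,"z":-2,"rx":0,"ry":0,"rz":0,"jaw":1},{"x":-3,"y":0,"z":0,"rx":0,"ry":0,"rz":0,"jaw":1},{"x":0,"y":0,"z":0,"rx":0,"ry":0,"rz":0,"jaw":1},{"x":0,"y":0,"z":0,"rx":0,"ry":0,"rz":0,"jaw":1},{"x":0,"y":0,"z":0,"rx":0,"ry":0,"rz":0,"jaw":1}]' >/dev/null
python3 -m creep '[{"x":0,"y":0,"z":0,"rx":0,"ry":0,"rz":0,"jaw":1},{"x":0,"y":0,"z":0,"rx":0,"ry":0,"rz":0,"jaw":1},{"x":0,"y":0,"z":0,"rx":0,"ry":0,"rz":0,"jaw":1},{"x":0,"y":0,"z":0,"rx":0,"ry":0,"rz":0,"jaw":1},{"x":0,"y":0,"z":0,"rx":0,"ry":0,"rz":0,"jaw":1}]' >/dev/null
python3 st.py; python3 - <<'E'
from h import *
im=grab_frame("scene")[:,:,::-1]
a=cv2.resize(im[160:270,150:310],None,fx=2.5,fy=2.5,interpolation=cv2.INTER_CUBIC)
b=cv2.resize(im[160:220,170:220],None,fx=8,fy=8,interpolation=cv2.INTER_CUBIC)
o=np.zeros((480,800,3),np.uint8);o[:275,:400]=a;o[:480,400:]=b
cv2.imwrite("pics/s6.png",o)
Q=np.load("q.npy")
for b in(-.1875,-.1125,-.0375,0,.0375,.075,.1125,.15,.1875): print(b,((proj("scene",W(Q,[.108,119e-3*np.sin(b),.045+.119*np.cos(b)]))[0]-[170,160])*8+[400,0]).round())
E
```

```text
t 8.68 bal mm [[-109.6  -37.6  144.8]] yaw err deg -0.02 tilt [-0.001 -0.    -1.   ] F [ 0.1 -0.2  0.2] open 0.6 j [ 0.51 -0.28  1.94  0.    1.49  1.97]
-0.1875 [661. 160.]
-0.1125 [641. 175.]
-0.0375 [622. 193.]
0 [612. 203.]
0.0375 [603. 213.]
0.075 [593. 224.]
0.1125 [583. 236.]
0.15 [574. 247.]
0.1875 [564. 260.]
```

View pics/s6.png

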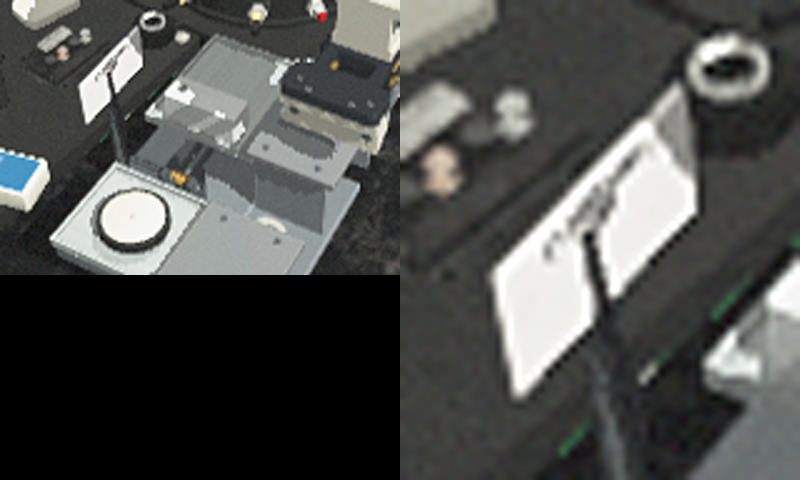

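The needle tip is at about (586,235), so the beam is near +0.105 rad, about 78 g still missing. The large weight is flat on its pan. I'll add the medium weight.

```bash
python3 -m creep '[{"x":0,"y":4,"z":0,"rx":0,"ry":0,"rz":0,"jaw":1},{"x":0,"y":4,"z":0,"rx":0,"ry":0,"rz":0,"jaw":1},{"x":0,"y":0.4,"z":2,"rx":0,"ry":0,"rz":0,"jaw":1},{"x":0,"y":0,"z":1.8,"rx":0,"ry":0,"rz":0,"jaw":1},{"x":0,"y":0,"z":0,"rx":0,"ry":0,"rz":0,"jaw":1}]' >/dev/null
python3 -m creep '[{"x":0,"y":0,"z":0.5,"rx":0,"ry":0,"rz":0,"jaw":1},{"x":1,"y":0,"z":0.2,"rx":0,"ry":0,"rz":0,"jaw":1},{"x":1,"y":0,"z":0,"rx":0,"ry":0,"rz":0,"jaw":1},{"x":0,"y":0,"z":0,"rx":0,"ry":0,"rz":0,"jaw":1},{"x":0,"y":0,"z":0,"rx":0,"ry":0,"rz":0,"jaw":1}]' >/dev/null
python3 st.py
```

```text
t 9.57 bal mm [[ -89.4 -121.2  100.6]] yaw err deg 0.01 tilt [ 0.  0. -1.] F [0.  0.5 0.4] open 0.5 j [ 0.33 -0.28  2.01  0.    1.42  1.79]
```

```bash
python3 -m creep '[{"x":1,"y":0,"z":0.1,"rx":0,"ry":0,"rz":0,"jaw":1},{"x":1.2,"y":0,"z":0,"rx":0,"ry":0,"rz":0,"jaw":1},{"x":1.2,"y":0,"z":0,"rx":0,"ry":0,"rz":0,"jaw":1},{"x":1.2,"y":0,"z":0,"rx":0,"ry":0,"rz":0,"jaw":1},{"x":1.2,"y":0,"z":0,"rx":0,"ry":0,"rz":0,"jaw":1}]' >/dev/null
python3 st.py
python3 -m creep '[{"x":1.3,"y":0,"z":0,"rx":0,"ry":0,"rz":0,"jaw":1},{"x":1.4,"y":0,"z":0,"rx":0,"ry":0,"rz":0,"jaw":1},{"x":0.2,"y":0,"z":0,"rx":0,"ry":0,"rz":0,"jaw":1},{"x":0,"y":0,"z":0,"rx":0,"ry":0,"rz":0,"jaw":1},{"x":0,"y":0,"z":0,"rx":0,"ry":0,"rz":0,"jaw":1}]' >/dev/null
python3 st.py
python3 -m creep '[{"x":-2,"y":0,"z":-1,"rx":0,"ry":0,"rz":0,"jaw":1},{"x":-3,"y":0,"z":-2,"rx":0,"ry":0,"rz":0,"jaw":1},{"x":-3,"y":0,"z":-1,"rx":0,"ry":0,"rz":0,"jaw":1},{"x":-4,"y":0,"z":-2,"rx":0,"ry":0,"rz":0,"jaw":1},{"x":-2,"y":3,"z":0,"rx":0,"ry":0,"rz":0,"jaw":1}]' >/dev/null
python3 -m creep '[{"x":0,"y":3,"z":0,"rx":0,"ry":0,"rz":0,"jaw":1},{"x":0,"y":3,"z":0,"rx":0,"ry":0,"rz":0,"jaw":1},{"x":0,"y":0,"z":0,"rx":0,"ry":0,"rz":0,"jaw":1},{"x":0,"y":0,"z":0,"rx":0,"ry":0,"rz":0,"jaw":1},{"x":0,"y":0,"z":0,"rx":0,"ry":0,"rz":0,"jaw":1}]' >/dev/null
python3 -m creep '[{"x":0,"y":0,"z":0,"rx":0,"ry":0,"rz":0,"jaw":1},{"x":0,"y":0,"z":0,"rx":0,"ry":0,"rz":0,"jaw":1},{"x":0,"y":0,"z":0,"rx":0,"ry":0,"rz":0,"jaw":1},{"x":0,"y":0,"z":0,"rx":0,"ry":0,"rz":0,"jaw":1},{"x":0,"y":0,"z":0,"rx":0,"ry":0,"rz":0,"jaw":1}]' >/dev/null
python3 st.py; python3 - <<'E'
from h import *
im=grab_frame("scene")[:,:,::-1]
a=cv2.resize(im[160:260,180:310],None,fx=3,fy=3,interpolation=cv2.INTER_CUBIC)
b=cv2.resize(im[160:220,170:220],None,fx=8,fy=8,interpolation=cv2.INTER_CUBIC)
t=cv2.resize(grab_frame("top")[150:240,165:295,::-1],None,fx=3,fy=3,interpolation=cv2.INTER_CUBIC)
o=np.zeros((575,800,3),np.uint8);o[:300,:390]=a;o[:480,400:]=b;o[303:573,:390]=t
cv2.imwrite("pics/s7.png",o)
E
```

```text
t 9.98 bal mm [[ -30.9 -121.4   99.3]] yaw err deg 0.01 tilt [ 0.  0. -1.] F [-0.2 -0.6  0.4] open 0.2 j [ 0.3  -0.15  1.9   0.    1.39  1.76]
t 10.4 bal mm [[  -3.2 -121.5   98.9]] yaw err deg 0.0 tilt [-0.001 -0.    -1.   ] F [ 0.2 -0.3  0.3] open 0.3 j [ 0.29 -0.08  1.84  0.    1.39  1.75]
t 11.65 bal mm [[-140.1 -211.2  157.7]] yaw err deg 0.04 tilt [-0. -0. -1.] F [-0.  -0.2 -0. ] open 0.1 j [ 0.14 -0.48  2.06  0.    1.57  1.6 ]
```

View pics/s7.png

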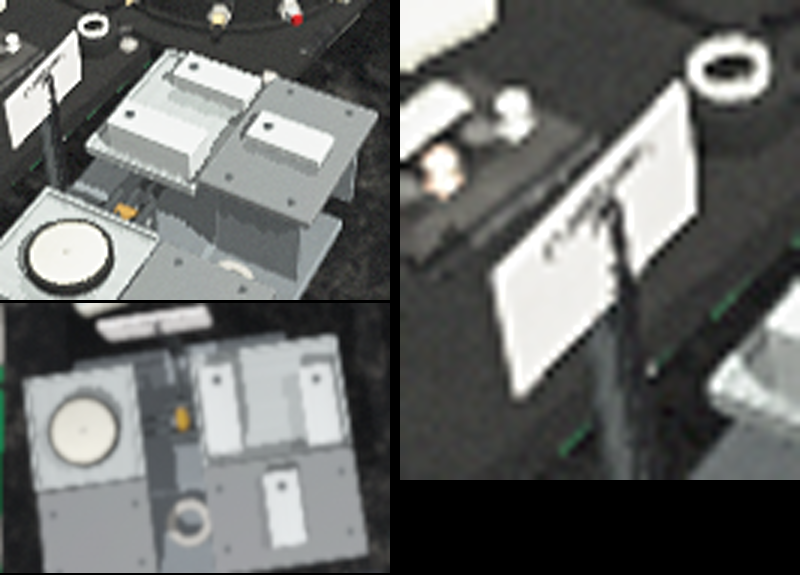

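The needle tip is at (610,202), where a level beam is predicted to put it (612,203). The 0.105 rad change matches the medium weight's full 80 g, so it stands wholly on the pan. The cap and both weights lie flat, the small weight is still on its ledge, and the arm is clear.

```bash
python3 -c "
from rig import env
print(env.hand_in())"
```

```text
the job is handed in; nothing more can be done
None
```

The job is handed in, with no verdict returned: the cap lies on its pan, balanced by the large and medium weights (about 240 g) with the needle at mid-scale, the small weight is still on its ledge, and the tape roll and black cap were not approached.

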